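# Set the stamping punches down in order

### The arm

A 6-joint arm with a two-finger parallel gripper is mounted at the origin on the work surface. World frame = base frame: x ahead of the robot, y to its left, z up, the work surface at z = 0. Lengths are in mm, angles in rad, forces in N, time in s.
With the tool pointing down it reaches from about 350 to 875 mm from the base axis. Payload 4.2 kg.
Tool frame: the origin (TCP) lies midway between the tips of the shut fingers; the grasp point (between the pads) lies 19 mm behind it (arm.tcp_to_grasp is the distance from the TCP to the grasp point, in mm); z points along the fingers, y is the line along which they close (so a half turn about z gives the same grasp; the last joint's range is limited). The gripper opens to 85 mm and grips with 20 to 120 N. Pads are 22 mm wide; open, the fingers measure 114 mm over their backs; the gripper's body (76 mm by 85 mm) begins 54 mm behind the grasp point. The pads swing forward as they close: fully open they stand 13 mm farther back than shut.
Start: joints at [1.437, 0.385, 0.008, 0, -1.194, -0.259], TCP at [239.202, 577.392, 231.312] pointing down, gripper open.
Joint ranges: [-3.14, 3.14], [-1.21, 2.06], [-1.07, 1.41], [-3.16, 2.05], [-2.99, -0.16], [-3.1, 3.1]. Speed limits (rad/s): [2.79, 2.79, 3.14, 3.14, 3.14, 3.14].

### API

Orientations are given as a unit quaternion [x, y, z, w].
In Python, from bench import arm gives the robot as it stands.
- The arm moves only by the tool arm_command, never from a script. Its argument "rows" is a list of rows, each a list of 2 entries, a list of its own where there are three numbers: the shift along the tool's x, y, z as a fraction of full scale, then the turn, a rotation vector about the tool's x, y, z as a fraction of full scale. In form: [[[x, y, z], [wx, wy, wz]], ...]. A call has 1 to 5 rows; each row is the pose to reach, as a shift and turn from the pose commanded when the call began, along the tool's axes at that moment, turning the shorter way round; what a row does not reach only later rows make up. Full scale, the value 1, is 0.25 m for a shift and 180 degrees for a turn. A row lasts 1/10 s, in which the tool goes at most 50 mm and 8.59 degrees, less where a joint would pass 70% of its speed; a pose out of reach is approached as far as the arm can. A call with a number of a shift or a turn outside -1 to 1 is refused whole. A call with a gripper value outside its range is refused whole. "grip" is the opening, from 0 (shut) to 1 (fully open), set as the call begins (left out, the last holds). The fingers move at their own pace and stop on an object; the grip force is fixed at half the most. Time passes only in rows, so rows that repeat a pose let the fingers close. It gives the time, the measured TCP pose, the force, the opening and the grip force at its end, in the units of the state.
- arm.read_state(): the state, without advancing time (a new reading comes with each control period).
- arm.get_image(name): name is "side" or "top"; returns (picture, depth): 384x512x3 uint8, blue, green, red; 384x512 float32, mm along the optical axis (not along the pixel's ray), 0 where there is no reading.
- arm.camera_info(name): a dict with "fx", "fy", "cx", "cy" (pixels), "extrinsics" (4x4, takes a point from camera to world coordinates). Camera axes: x right, y down, z forward; pixel columns grow to the right and rows downward; lengths in mm; the calibration is good to about 2 mm. A picture is of the moment at which its call begins. camera_info takes no time and is no camera call.
- arm.job_done(): hands the job in; it is judged then, once.
Trained networks look in the newest picture that a camera, given by its name, has taken for a name from the list of things; names that differ only in an ending like _2 or _b are one class to them, and where a whole thing is asked for, a point or a joint stands for the part that bears it (a point fixed in the world has none). Each returns a list of dicts, best first, with "score" (0 to 1); they miss things now and then, are a little off and sometimes report something else, mostly with a low value. They report only what shows in the picture. A call takes as long as a camera call.
- arm.spot_in(camera, query): "position" ([column, row] in pixels, amid what is visible of it).
The state is a dict: "clock": time; "joints": joint angles; "joint_vel": joint speeds; "joint_efforts": joint torques, N m; "position": TCP position; "ee_rot": TCP orientation; "contact_force": force on the tool from outside, world axes, zero at the start; "wrist_torque": the same for the moment, N m; "gripper_width": finger opening in mm; "grasp_force": force on a finger pad.
Only numpy, scipy, OpenCV 4.12 (cv2) and the standard library are available. Lean on these libraries where they do the work, as an engineer would, in place of code of your own. Each camera call takes 0.05 s, during which the arm holds its last target. There are 200 camera calls.

### The job

Three of the four punches in the jeweller's guide block are to be set down, ready for stamping: with a fingertip, lightly push the square-headed punch down until it stops, then the wide flat round one, and last the slim one. Do not pull any punch up, and leave the ball-headed punch standing and the cone, tin and hammer as they are.

Things in the scene. Friction and masses are not known exactly. Their poses are not given: they have to be found in the camera images.
- guide_block: Fixed steel guide block of a hand stamping set, 132 x 132 mm, 50 mm high; origin at the centre of its underside, on the bench. Four punches stand in it, one at each corner of a 60 mm square: at x, y = +-30 mm in the block's frame; which punch is in which place varies.
- square_punch: Steel punch on a 12 mm upright shank: square flat head 26 x 26 mm, 14 mm thick. Origin: centre of the head's top, riding with the shank. Slides down against 2 to 3 N of friction, stays where left; can be drawn up. Head's underside starts 18 to 24 mm above the block; home, at the stop, 5 mm (top at z = 0.069 m). The head is a sprung cap: gives 1 mm per 3 N, up to 6 mm.
- wide_punch: Steel punch on a 12 mm upright shank: wide flat round head 38 mm across, 10 mm thick. Origin: centre of the head's top, riding with the shank. Slides down against 2 to 3 N of friction, stays where left; can be drawn up. Head's underside starts 18 to 24 mm above the block; home, at the stop, 5 mm (top at z = 0.065 m). The head is a sprung cap: gives 1 mm per 3 N, up to 6 mm.
- slim_punch: Steel punch on a 12 mm upright shank: slim flat-topped round head 16 mm across, 18 mm tall. Origin: centre of the head's top, riding with the shank. Slides down against 2 to 3 N of friction, stays where left; can be drawn up. Head's underside starts 18 to 24 mm above the block; home, at the stop, 5 mm (top at z = 0.073 m). The head is a sprung cap: gives 1 mm per 3 N, up to 6 mm.
- ball_punch: Steel punch on a 12 mm upright shank: ball-shaped head 24 mm across; it is to stay up. Origin: centre of the head's top, riding with the shank. Slides down against 2 to 3 N of friction, stays where left; can be drawn up. Head's underside starts 18 to 24 mm above the block; home, at the stop, 5 mm (top at z = 0.079 m). The head is a sprung cap: gives 1 mm per 3 N, up to 6 mm.
- ring_cone: Bystander: loose wooden ring cone standing upright, 52 mm across its foot, 112 mm tall; origin under its foot.
- pin_tin: Bystander: loose open aluminium tin, 75 x 55 x 22 mm; origin under its centre.
- hammer: Bystander: loose hammer, 240 mm long, lying beyond the block; handle towards its own -x; origin under it.

How it is judged:
By the outcome, as a careful person would: the job done as asked, in the order asked, and still so for the second after the job is handed in, with the robot touching nothing.
It also fails if it takes over 48 s, if anything falls off the work surface, if the arm or the gripper's body presses on something with over 40 N, if the wrist force passes 120 N, or if a joint passes its speed limit or range.

## Working session

There is one attempt and no reset: what is moved stays moved. The work goes in short steps, Python scripts to look and compute and a tool call to move; the robot and the scene stay as the last step left them, time stands still between calls to the robot, and variables do not carry over. Pictures are saved under pics/ and viewed, at most 10 in all, crops included, and the job is handed in when it is done.

Besides the shell and the picture viewer there is one more tool, called after "Call:" by a JSON object that holds its "method" and its "body", one argument or row to a line. arm_command: Moves the arm, as the interface text tells. Shift numbers are shares of 0.25 m and turn numbers shares of 180 degrees, none past 1 either way. Its arguments: {"type":"object","properties":{"rows":{"type":"array","items":{"type":"array"}},"grip":{"type":"number"}},"required":["rows"]}

```bash
mkdir -p pics; cat > h.py <<'E'
import numpy as np,cv2
from bench import arm
def world(name,uv,d):
    c=arm.camera_info(name);u,v=uv
    p=np.array([(u-c["cx"])/c["fx"]*d,(v-c["cy"])/c["fy"]*d,d,1])
    return (np.array(c["extrinsics"])@p)[:3]
def cloud(name,dep):
    c=arm.camera_info(name);v,u=np.mgrid[:384,:512]
    P=np.stack([(u-c["cx"])/c["fx"]*dep,(v-c["cy"])/c["fy"]*dep,dep,np.ones_like(dep)],-1)
    W=(P@np.array(c["extrinsics"]).T)[...,:3];W[dep==0]=np.nan
    return W
E
python3 - <<'E'
from h import *
np.set_printoptions(precision=1,suppress=True)
s=arm.read_state();print(s)
ims=[]
for n in("top","side"):
    im,d=arm.get_image(n);ims.append(im);np.save(f"{n}.npy",d)
    W=cloud(n,d);np.save(n+"W.npy",W)
    print(n,arm.camera_info(n)["extrinsics"],arm.camera_info(n)["fx"])
    for q in("guide_block","square_punch","wide_punch","slim_punch","ball_punch"):
        for r in arm.spot_in(n,q)[:2]:
            u,v=map(int,r["position"]);print(q,round(r["score"],2),u,v,W[v,u])
    cv2.imwrite(f"pics/{n}0.png",im)
E
```

```text
{'clock': 0.0, 'joints': array([ 1.4,  0.4,  0. , -0. , -1.2, -0.3]), 'joint_vel': array([-0., -0.,  0.,  0.,  0., -0.]), 'joint_efforts': array([  0. , -39.2,  18.8,   4.2,  -0. ,  -0. ]), 'position': array([239. , 576.9, 230.2]), 'ee_rot': array([ 1. , -0.2, -0. ,  0. ]), 'contact_force': array([-0.3, -0.2,  0.6]), 'wrist_torque': array([-0.1, -0. ,  0. ]), 'grasp_force': 0.0, 'gripper_width': 84.78658794993393}
top [[ -0.   -1.    0.1 534.4]
 [ -1.    0.    0.   10. ]
 [ -0.   -0.1  -1.  771.1]
 [  0.    0.    0.    1. ]] 368.2023764005194
guide_block 0.68 262 250 [528.2  21.7  48.6]
square_punch 0.73 282 260 [509.4 -15.1  84.4]
square_punch 0.69 184 266 [502.9 168.1  74.7]
wide_punch 0.88 271 227 [570.7   3.1  78.5]
side [[ -0.9  -0.2   0.4 340.1]
 [ -0.5   0.4  -0.8 593.6]
 [ -0.   -0.9  -0.5 439.3]
 [  0.    0.    0.    1. ]] 433.61041793680573
guide_block 0.61 311 242 [514.7  64.3  49.6]
square_punch 0.6 332 203 [507.1  -7.7  83.7]
wide_punch 0.59 295 200 [567.9   2.1  79.2]
slim_punch 0.51 285 219 [561.6  58.5  75.3]
ball_punch 0.77 323 222 [502.3  50.3  81.7]
ball_punch 0.25 290 192 [ 635.6 -143.2    6.9]
```

```bash
python3 - <<'E'
from h import *
a=cv2.imread("pics/top0.png");b=cv2.imread("pics/side0.png")
c=np.hstack([cv2.resize(a[180:310,150:350],(400,260)),cv2.resize(b[150:280,220:420],(400,260))])
d=np.hstack([cv2.resize(a,(400,300)),cv2.resize(b,(400,300))])
cv2.imwrite("pics/m0.png",np.vstack([c,d]))
np.set_printoptions(precision=1,suppress=True)
# clusters of heads
for n in("top","side"):
    W=np.load(n+"W.npy")
    m=(W[...,2]>62)&(W[...,2]<105)&(abs(W[...,0]-535)<75)&(abs(W[...,1]-22)<75)
    k,l,st,ce=cv2.connectedComponentsWithStats(m.astype(np.uint8))
    for i in range(1,k):
        P=W[l==i]
        if len(P)>15:
            z=np.percentile(P[:,2],90);T=P[P[:,2]>z-4]
            print(n,len(P),ce[i],"top z",z,"c",T.mean(0),"mid",(T.min(0)+T.max(0))/2,"ext",np.ptp(T,0))
E
```

```text
top 314 [273.4 228.5] top z 79.86946325752601 c [567.8  -1.3  78.4] mid [567.8  -1.5  79.3] ext [35.7 36.   6.8]
top 57 [242.5 237. ] top z 87.37083859208403 c [553.6  56.7  86.1] mid [553.5  56.5  86.2] ext [14.9 13.2  4.8]
top 205 [282.2 259.7] top z 85.63333663412587 c [509.9 -15.5  84.1] mid [509.4 -15.2  84.4] ext [28.8 29.   5.1]
top 133 [251.  268.6] top z 92.56682262668298 c [495.5  42.8  91.2] mid [495.   42.1  91.9] ext [18.  18.4  6.6]
side 289 [294.5 200.7] top z 79.44308011040259 c [570.1  -1.3  78.5] mid [570.7  -3.3  77.9] ext [37.  36.   4.8]
side 469 [329.2 211.5] top z 90.24103148486371 c [497.  44.  90.] mid [497.8  43.4  90.3] ext [20.9 17.2  8.1]
side 154 [289.4 218.2] top z 86.68852949047468 c [555.4  55.9  86. ] mid [555.9  54.5  85.4] ext [14.4 16.5  5.4]
```

View pics/m0.png

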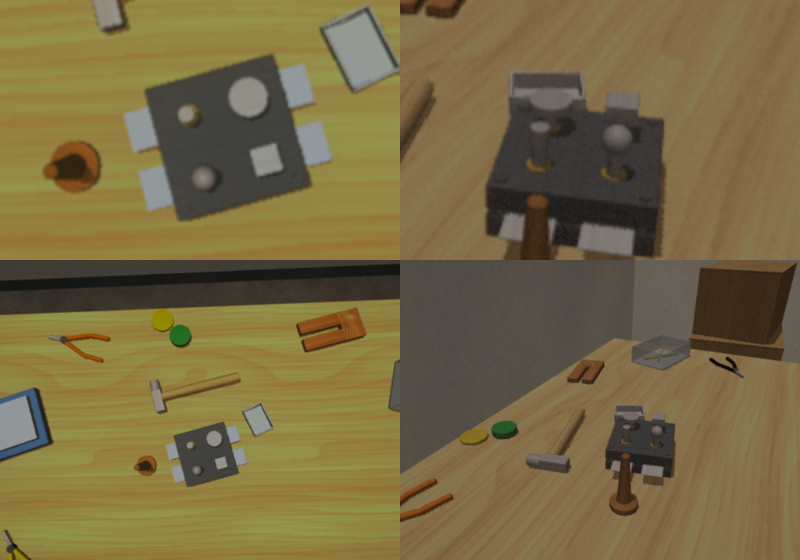

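The top view shows the wide head at pixel (273,228), slim at (242,237), square at (282,260) and ball at (251,269). The cone is to the left at about (184,266), and the tin and hammer are clear of the block.

```bash
cat >> h.py <<'E'
from scipy.spatial.transform import Rotation as R
def shift(t,p=None):
    s=arm.read_state();p=s["position"] if p is None else p
    return R.from_quat(s["ee_rot"]).inv().apply(np.array(t)-p)/250
E
python3 - <<'E'
from h import *
np.set_printoptions(precision=4,suppress=True)
print(R.from_quat(arm.read_state()["ee_rot"]).as_matrix())
s=shift([510,-15,130]);print(s, s/3)
E
```

```text
[[ 0.9238 -0.3828 -0.    ]
 [-0.3828 -0.9238 -0.0001]
 [-0.      0.0001 -1.    ]]
[1.9077 1.7744 0.4053] [0.6359 0.5915 0.1351]
```

Call:
{"method": "arm_command", "body": {
  "rows": [
    [[0.64, 0.59, 0], [0, 0, 0]],
    [[0.64, 0.59, 0], [0, 0, 0]],
    [[0.64, 0.59, 0], [0, 0, 0]],
    [[0.64, 0.59, 0], [0, 0, 0]],
    [[0.64, 0.59, 0], [0, 0, 0]]
  ],
  "grip": 0
}}

```text
clock: 1.1
position: [331.3, 376.2, 231.7]
ee_rot: [0.981, -0.197, -0.0, 0.0]
contact_force: [0.6, 0.4, -0.1]
gripper_width: 12.3
grasp_force: 0.0
```

Call:
{"method": "arm_command", "body": {
  "rows": [
    [[0.64, 0.59, 0], [0, 0, 0]],
    [[0.64, 0.59, 0], [0, 0, 0]],
    [[0.64, 0.59, 0], [0, 0, 0]],
    [[0.64, 0.59, 0], [0, 0, 0]],
    [[0.64, 0.59, 0], [0, 0, 0]]
  ]
}}

```text
clock: 1.6
position: [422.8, 179.6, 231.6]
ee_rot: [0.98, -0.197, 0.0, -0.0]
contact_force: [0.3, 0.3, 0.3]
gripper_width: 0.0
grasp_force: 0.0
```

```bash
python3 - <<'E'
from h import *
np.set_printoptions(precision=4,suppress=True)
s=arm.read_state();print(s["clock"],s["position"],s["joints"],s["gripper_width"],s["contact_force"],shift([510,-15,130]))
E
```

```text
1.6 [422.7523 179.5821 231.6128] [ 0.7572  0.0987 -0.3778  0.0002 -1.0939  0.4175] 0.017553381784978662 [0.2932 0.3188 0.3153] [0.6221 0.5836 0.4065]
```

Call:
{"method": "arm_command", "body": {
  "rows": [
    [[0.62, 0.58, 0], [0, 0, 0]],
    [[0.62, 0.58, 0], [0, 0, 0]],
    [[0.62, 0.58, 0], [0, 0, 0]],
    [[0.62, 0.58, 0], [0, 0, 0]],
    [[0.62, 0.58, 0], [0, 0, 0]]
  ]
}}

```text
clock: 2.1
position: [511.1, -14.2, 231.2]
ee_rot: [0.98, -0.197, 0.0, 0.0]
contact_force: [-0.0, 0.5, -0.6]
gripper_width: -0.4
grasp_force: 0.0
```

Call:
{"method": "arm_command", "body": {
  "rows": [
    [[0, 0, 0], [0, 0, 0]],
    [[0, 0, 0], [0, 0, 0]],
    [[0, 0, 0], [0, 0, 0]]
  ]
}}

```text
clock: 2.4
position: [509.4, -9.8, 231.4]
ee_rot: [0.981, -0.194, 0.0, -0.0]
contact_force: [0.9, -0.4, 0.3]
gripper_width: -0.1
grasp_force: 0.0
```

```bash
python3 - <<'E'
from h import *
np.set_printoptions(precision=4,suppress=True)
s=arm.read_state();print(s["clock"],s["position"],s["joints"],s["gripper_width"],s["contact_force"],shift([510,-15,100]))
E
```

```text
2.4 [509.3689  -9.7612 231.4467] [ 0.2998  0.1876 -0.2702 -0.0002 -1.1128  0.8801] -0.13114984253074483 [ 0.8935 -0.3567  0.2812] [0.0103 0.0186 0.5258]
```

Call:
{"method": "arm_command", "body": {
  "rows": [
    [[0.01, 0.018, 0.2], [0, 0, 0]],
    [[0.01, 0.018, 0.4], [0, 0, 0]],
    [[0.01, 0.018, 0.52], [0, 0, 0]],
    [[0.01, 0.018, 0.52], [0, 0, 0]],
    [[0.01, 0.018, 0.52], [0, 0, 0]]
  ]
}}

```text
clock: 2.9
position: [510.9, -15.0, 102.2]
ee_rot: [0.981, -0.194, 0.0, 0.0]
contact_force: [0.3, 0.2, 1.0]
gripper_width: -0.2
grasp_force: 0.0
```

```bash
python3 - <<'E'
from h import *
np.set_printoptions(precision=4,suppress=True)
s=arm.read_state();print(s["clock"],s["position"],shift([510,-15,69]))
a,_=arm.get_image("top");b,_=arm.get_image("side")
s=arm.read_state();print(s["position"],s["contact_force"])
cv2.imwrite("pics/m1.png",np.hstack([cv2.resize(a[190:320,190:330],(400,371)),cv2.resize(b[150:280,240:380],(400,371))]))
E
```

```text
2.9 [510.8711 -15.0087 102.1786] [-0.0034  0.0013  0.1327]
[511.9349 -15.0425 103.6104] [-0.0666  0.3433 -0.1933]
```

View pics/m1.png

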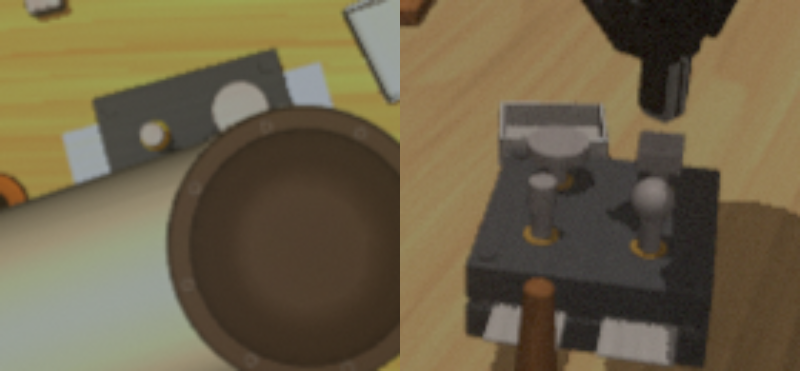

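The side view shows the shut fingertips at about (663,100) in the picture, directly over the square head at about (660,150).

Call:
{"method": "arm_command", "body": {
  "rows": [
    [[-0.004, 0, 0.03], [0, 0, 0]],
    [[-0.004, 0, 0.06], [0, 0, 0]],
    [[-0.004, 0, 0.08], [0, 0, 0]],
    [[-0.004, 0, 0.1], [0, 0, 0]],
    [[-0.004, 0, 0.11], [0, 0, 0]]
  ]
}}

```text
clock: 3.5
position: [509.4, -15.5, 73.6]
ee_rot: [0.981, -0.195, 0.0, -0.0]
contact_force: [-0.4, 2.8, 2.7]
gripper_width: -0.1
grasp_force: 1.4
```

Call:
{"method": "arm_command", "body": {
  "rows": [
    [[0, 0, 0.01], [0, 0, 0]],
    [[0, 0, 0.016], [0, 0, 0]],
    [[0, 0, 0.02], [0, 0, 0]],
    [[0, 0, 0.02], [0, 0, 0]]
  ]
}}

```text
clock: 3.9
position: [509.4, -15.6, 68.8]
ee_rot: [0.981, -0.195, 0.0, -0.0]
contact_force: [-0.4, 1.4, 2.5]
gripper_width: -0.3
grasp_force: 1.0
```

Call:
{"method": "arm_command", "body": {
  "rows": [
    [[0, 0, 0.004], [0, 0, 0]],
    [[0, 0, 0.006], [0, 0, 0]],
    [[0, 0, 0.006], [0, 0, 0]]
  ]
}}

```text
clock: 4.2
position: [509.4, -15.7, 67.6]
ee_rot: [0.981, -0.195, 0.0, -0.0]
contact_force: [-1.8, 2.5, 3.4]
gripper_width: -0.2
grasp_force: 2.2
```

Call:
{"method": "arm_command", "body": {
  "rows": [
    [[0, 0, 0.003], [0, 0, 0]],
    [[0, 0, 0.005], [0, 0, 0]],
    [[0, 0, 0.005], [0, 0, 0]]
  ]
}}

```text
clock: 4.5
position: [509.5, -15.6, 66.6]
ee_rot: [0.981, -0.195, 0.0, -0.0]
contact_force: [-1.8, 2.4, 6.4]
gripper_width: -0.2
grasp_force: 3.6
```

Call:
{"method": "arm_command", "body": {
  "rows": [
    [[0, 0, 0.003], [0, 0, 0]],
    [[0, 0, 0.003], [0, 0, 0]]
  ]
}}

```text
clock: 4.7
position: [509.4, -15.6, 66.1]
ee_rot: [0.981, -0.195, 0.0, 0.0]
contact_force: [-3.4, 1.8, 8.8]
gripper_width: 0.0
grasp_force: 4.3
```

Call:
{"method": "arm_command", "body": {
  "rows": [
    [[0, 0, -0.02], [0, 0, 0]],
    [[0, 0, -0.08], [0, 0, 0]],
    [[0, 0, -0.2], [0, 0, 0]],
    [[0, 0, -0.2], [0, 0, 0]],
    [[0, 0, -0.2], [0, 0, 0]]
  ]
}}

```text
clock: 5.2
position: [509.1, -15.8, 115.4]
ee_rot: [0.981, -0.195, 0.0, -0.0]
contact_force: [-1.2, -1.1, -0.5]
gripper_width: 0.2
grasp_force: 0.0
```

```bash
python3 - <<'E'
from h import *
np.set_printoptions(precision=4,suppress=True)
s=arm.read_state();print(s["clock"],s["position"],shift([568.5,-1.5,100]))
E
```

```text
5.2 [509.0563 -15.7922 115.3527] [ 0.1977 -0.1439  0.0615]
```

Call:
{"method": "arm_command", "body": {
  "rows": [
    [[0.1, -0.07, 0], [0, 0, 0]],
    [[0.2, -0.144, 0], [0, 0, 0]],
    [[0.2, -0.144, 0], [0, 0, 0]],
    [[0.2, -0.144, 0], [0, 0, 0]]
  ]
}}

```text
clock: 5.6
position: [568.3, -1.8, 113.3]
ee_rot: [0.981, -0.195, -0.002, 0.001]
contact_force: [-0.8, -0.8, -0.4]
gripper_width: -0.0
grasp_force: 0.0
```

```bash
python3 - <<'E'
from h import *
np.set_printoptions(precision=4,suppress=True)
b,d=arm.get_image("side");W=cloud("side",d)
s=arm.read_state();print(s["clock"],s["position"],shift([568.5,-1.5,65]))
m=(np.hypot(W[...,0]-510,W[...,1]+15)<11)&(W[...,2]>55)&(W[...,2]<95)
print("square top",m.sum(),np.percentile(W[m][:,2],[10,50,90]))
cv2.imwrite("pics/m2.png",cv2.resize(b[150:280,240:380],(600,557)))
E
```

```text
5.65 [567.7803  -1.8833 113.6607] [ 0.0027 -0.0029  0.1946]
square top 81 [67.339  68.9058 69.7285]
```

View pics/m2.png

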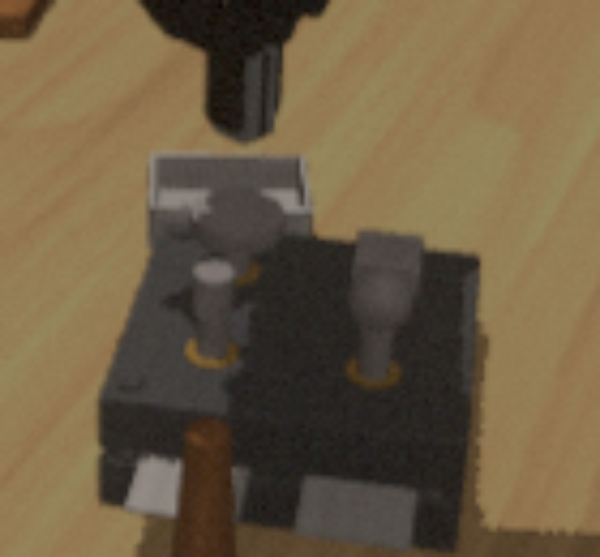

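The square head's top now measures z ≈ 69, so it is home. The fingertips at (240,130) are over the wide head at (240,215).

Call:
{"method": "arm_command", "body": {
  "rows": [
    [[0.003, -0.003, 0.08], [0, 0, 0]],
    [[0.003, -0.003, 0.12], [0, 0, 0]],
    [[0.003, -0.003, 0.14], [0, 0, 0]],
    [[0.003, -0.003, 0.16], [0, 0, 0]],
    [[0.003, -0.003, 0.18], [0, 0, 0]]
  ]
}}

```text
clock: 6.15
position: [569.7, -1.4, 70.6]
ee_rot: [0.981, -0.195, -0.0, 0.0]
contact_force: [-1.9, 0.3, 3.3]
gripper_width: -0.0
grasp_force: 1.7
```

Call:
{"method": "arm_command", "body": {
  "rows": [
    [[0, 0, 0.006], [0, 0, 0]],
    [[0, 0, 0.012], [0, 0, 0]],
    [[0, 0, 0.012], [0, 0, 0]]
  ]
}}

```text
clock: 6.45
position: [570.3, -1.2, 67.4]
ee_rot: [0.981, -0.195, 0.0, -0.0]
contact_force: [-1.3, -0.2, 2.9]
gripper_width: -0.1
grasp_force: 1.1
```

Call:
{"method": "arm_command", "body": {
  "rows": [
    [[0, 0, 0.006], [0, 0, 0]],
    [[0, 0, 0.012], [0, 0, 0]],
    [[0, 0, 0.012], [0, 0, 0]]
  ]
}}

```text
clock: 6.75
position: [570.5, -1.1, 64.3]
ee_rot: [0.981, -0.195, 0.0, -0.0]
contact_force: [-0.8, -1.0, 2.1]
gripper_width: 0.2
grasp_force: 1.2
```

Call:
{"method": "arm_command", "body": {
  "rows": [
    [[0, 0, 0.004], [0, 0, 0]],
    [[0, 0, 0.006], [0, 0, 0]],
    [[0, 0, 0.006], [0, 0, 0]]
  ]
}}

```text
clock: 7.05
position: [570.5, -1.1, 63.2]
ee_rot: [0.981, -0.195, 0.0, -0.0]
contact_force: [-0.7, -1.7, 5.5]
gripper_width: -0.0
grasp_force: 2.7
```

Call:
{"method": "arm_command", "body": {
  "rows": [
    [[0, 0, 0.003], [0, 0, 0]],
    [[0, 0, 0.005], [0, 0, 0]],
    [[0, 0, 0.005], [0, 0, 0]]
  ]
}}

```text
clock: 7.35
position: [570.5, -1.1, 62.4]
ee_rot: [0.981, -0.195, 0.0, 0.0]
contact_force: [-2.5, -1.4, 8.0]
gripper_width: -0.1
grasp_force: 3.8
```

Call:
{"method": "arm_command", "body": {
  "rows": [
    [[0, 0, -0.02], [0, 0, 0]],
    [[0, 0, -0.08], [0, 0, 0]],
    [[0, 0, -0.2], [0, 0, 0]],
    [[0, 0, -0.22], [0, 0, 0]],
    [[0, 0, -0.22], [0, 0, 0]]
  ]
}}

```text
clock: 7.85
position: [571.0, -0.6, 117.4]
ee_rot: [0.981, -0.195, 0.001, -0.001]
contact_force: [0.2, -0.3, -0.0]
gripper_width: -0.2
grasp_force: 0.0
```

```bash
python3 - <<'E'
from h import *
np.set_printoptions(precision=4,suppress=True)
s=arm.read_state();print(s["clock"],s["position"],shift([554.5,56,73]))
E
```

```text
7.85 [571.0339  -0.6467 117.4183] [-0.1483 -0.1836  0.1778]
```

Call:
{"method": "arm_command", "body": {
  "rows": [
    [[-0.08, -0.1, 0], [0, 0, 0]],
    [[-0.148, -0.184, 0], [0, 0, 0]],
    [[-0.148, -0.184, 0], [0, 0, 0]],
    [[-0.148, -0.184, 0], [0, 0, 0]]
  ]
}}

```text
clock: 8.25
position: [553.0, 55.8, 115.4]
ee_rot: [0.981, -0.195, -0.001, 0.0]
contact_force: [-0.1, 0.4, 0.0]
gripper_width: 0.1
grasp_force: 0.0
```

```bash
python3 - <<'E'
from h import *
np.set_printoptions(precision=4,suppress=True)
b,d=arm.get_image("side");W=cloud("side",d)
s=arm.read_state();print(s["clock"],s["position"],shift([554.5,56,73]))
for n,x,y,r in(("square",510,-15,11),("wide",568.5,-1.5,15),("slim",554.5,56,10)):
    m=(np.hypot(W[...,0]-x,W[...,1]-y)<r)&(W[...,2]>58)&(W[...,2]<95)
    print(n,m.sum(),np.percentile(W[m][:,2],[10,50,90]),W[m].mean(0))
cv2.imwrite("pics/m3.png",cv2.resize(b[150:280,240:380],(600,557)))
E
```

```text
8.3 [553.2403  55.3915 115.5806] [ 0.0039 -0.0043  0.1703]
square 77 [67.4947 68.8326 69.8154] [509.2603 -14.1323  68.536 ]
wide 140 [63.9541 65.0845 66.0854] [567.4436  -0.4727  64.8403]
slim 161 [63.4634 78.4769 86.7713] [554.4811  57.8379  76.9542]
```

View pics/m3.png

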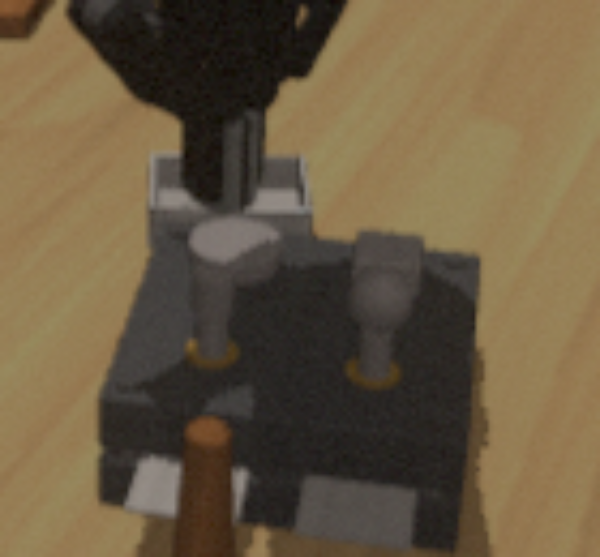

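The wide head's top now measures z ≈ 65, so it is home. The fingertips at (220,200) are above the slim head at about (213,265).

Call:
{"method": "arm_command", "body": {
  "rows": [
    [[0.002, -0.002, 0.06], [0, 0, 0]],
    [[0.002, -0.002, 0.1], [0, 0, 0]],
    [[0.002, -0.002, 0.12], [0, 0, 0]],
    [[0.002, -0.002, 0.14], [0, 0, 0]],
    [[0.002, -0.002, 0.15], [0, 0, 0]]
  ]
}}

```text
clock: 8.8
position: [554.0, 55.2, 78.8]
ee_rot: [0.981, -0.195, -0.0, 0.0]
contact_force: [-1.7, -1.1, 3.1]
gripper_width: -0.2
grasp_force: 1.4
```

Call:
{"method": "arm_command", "body": {
  "rows": [
    [[0, 0, 0.008], [0, 0, 0]],
    [[0, 0, 0.014], [0, 0, 0]],
    [[0, 0, 0.014], [0, 0, 0]]
  ]
}}

```text
clock: 9.1
position: [554.5, 55.8, 75.7]
ee_rot: [0.981, -0.195, 0.0, -0.0]
contact_force: [-1.7, -1.3, 1.2]
gripper_width: -0.0
grasp_force: 1.1
```

Call:
{"method": "arm_command", "body": {
  "rows": [
    [[0, 0, 0.006], [0, 0, 0]],
    [[0, 0, 0.012], [0, 0, 0]],
    [[0, 0, 0.012], [0, 0, 0]]
  ]
}}

```text
clock: 9.4
position: [554.6, 55.9, 72.6]
ee_rot: [0.981, -0.195, 0.0, -0.0]
contact_force: [-0.4, -2.1, 2.8]
gripper_width: 0.2
grasp_force: 1.2
```

Call:
{"method": "arm_command", "body": {
  "rows": [
    [[0, 0, 0.004], [0, 0, 0]],
    [[0, 0, 0.008], [0, 0, 0]],
    [[0, 0, 0.008], [0, 0, 0]]
  ]
}}

```text
clock: 9.7
position: [554.7, 55.9, 71.0]
ee_rot: [0.981, -0.195, 0.0, -0.0]
contact_force: [-0.8, -1.8, 5.4]
gripper_width: -0.0
grasp_force: 2.9
```

Call:
{"method": "arm_command", "body": {
  "rows": [
    [[0, 0, 0.003], [0, 0, 0]],
    [[0, 0, 0.005], [0, 0, 0]],
    [[0, 0, 0.005], [0, 0, 0]]
  ]
}}

```text
clock: 10.0
position: [554.7, 55.9, 70.3]
ee_rot: [0.981, -0.195, 0.0, -0.0]
contact_force: [-1.6, -1.4, 9.1]
gripper_width: 0.4
grasp_force: 4.0
```

Call:
{"method": "arm_command", "body": {
  "rows": [
    [[0, 0, -0.02], [0, 0, 0]],
    [[0, 0, -0.08], [0, 0, 0]],
    [[0, 0, -0.28], [0, 0, 0]],
    [[0, 0, -0.48], [0, 0, 0]],
    [[0, 0, -0.6], [0, 0, 0]]
  ]
}}

```text
clock: 10.5
position: [555.7, 56.5, 223.1]
ee_rot: [0.981, -0.195, 0.003, -0.002]
contact_force: [1.4, -0.0, 0.4]
gripper_width: -0.1
grasp_force: 0.0
```

Call:
{"method": "arm_command", "body": {
  "rows": [
    [[-0.3, -0.3, 0], [0, 0, 0]],
    [[-0.6, -0.6, 0], [0, 0, 0]],
    [[-0.6, -0.6, 0], [0, 0, 0]],
    [[-0.6, -0.6, 0], [0, 0, 0]],
    [[-0.6, -0.6, 0], [0, 0, 0]]
  ]
}}

```text
clock: 11.0
position: [471.4, 255.8, 218.9]
ee_rot: [0.981, -0.193, -0.0, -0.001]
contact_force: [-0.1, 0.1, -0.3]
gripper_width: -0.0
grasp_force: 0.0
```

```bash
python3 - <<'E'
from h import *
np.set_printoptions(precision=1,suppress=True)
a,d=arm.get_image("top");W=cloud("top",d);b,_=arm.get_image("side")
s=arm.read_state();print(s["clock"],s["position"])
for n,x,y,r in(("square",510,-15,9),("wide",568.5,-1.5,14),("slim",554.5,56,6),("ball",495.5,43,9)):
    m=(np.hypot(W[...,0]-x,W[...,1]-y)<r)&(W[...,2]>58)&(W[...,2]<105)
    print(n,m.sum(),np.percentile(W[m][:,2],[10,50,90]))
cv2.imwrite("pics/m4.png",np.hstack([cv2.resize(a[150:310,150:350],(400,320)),cv2.resize(b[150:310,200:400],(400,320))]))
E
```

```text
11.1 [472.2 253.8 218.8]
square 74 [67.5 69.  70.5]
wide 168 [63.1 64.9 66.3]
slim 32 [71.4 73.  74.7]
ball 78 [89.6 91.6 93.7]
```

View pics/m4.png

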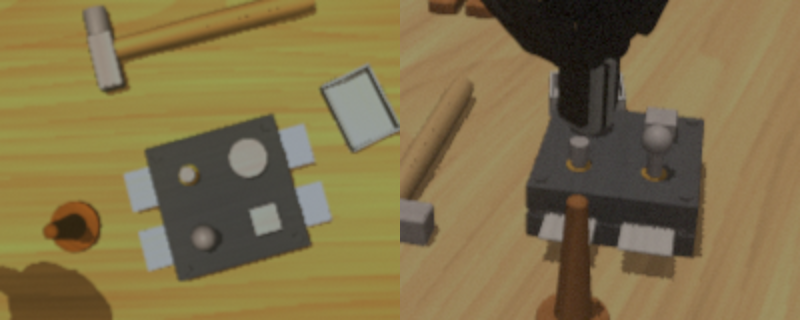

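The pictures show the ball punch still up and the cone, tin and hammer where they were. The heads measure z = 69, 65 and 73, all home, and the arm is clear of everything.

```bash
python3 -c "
from bench import arm
print(arm.job_done())"
```

```text
the job is handed in; nothing more can be done
None
```

The square, wide and slim punches were pushed home in that order with light force (about 9 N at most); the ball punch was left standing, the cone, tin and hammer were not touched, and the job was handed in at about 11 s.

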